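# Cap the ring-gauge stand from the sprung top compartment

### The arm

A 6-joint arm with a two-finger parallel gripper is mounted at the origin on the work surface. World frame = base frame: x ahead of the robot, y to its left, z up, the work surface at z = 0. Lengths are in mm, angles in rad, forces in N, time in s.
With the tool pointing down it reaches from about 275 to 850 mm from the base axis. Payload 19 kg.
Tool frame: the origin (TCP) lies midway between the tips of the shut fingers; the grasp point (between the pads) lies 19 mm behind it; z points along the fingers, x is the direction in which the jaws open and shut, and the axes are right-handed (so a half turn about z gives the same grasp; the last joint's range is limited). The gripper opens to 85 mm and grips with 20 to 120 N. Pads are 22 mm wide; open, the fingers measure 114 mm over their backs; the gripper's body (76 mm by 85 mm) begins 54 mm behind the grasp point. The pads swing forward as they close: fully open they stand 13 mm farther back than shut.
Start: joints at [-1.354, 0.15, 1.437, -0, 1.554, -0.134], TCP at [197.571, -539.959, 231.267] pointing down, gripper open.
Joint ranges: [-2.8, 2.8], [-0.68, 2.1], [0.12, 2.68], [-1.39, 4.53], [0.16, 2.79], [-2.81, 2.81]. Speed limits (rad/s): [1.89, 1.89, 2.22, 3.01, 3.01, 3.01].

### API

Orientations are given as a unit quaternion [w, x, y, z].
In Python, from station import env, eoat, vision, workorder gives the robot as it stands. Calls block until the motion is done:
- env.movep(position, orientation): joint-space move of the TCP to a pose.
- env.move_l(position, rot=None, v=150): straight line of the TCP; rot=None keeps the orientation; v is the mean speed in mm/s.
- env.movej(angles): joint-space move.
- eoat.gripper_to(opening, newtons=None): opening from 0.0 (shut) to 1.0 (fully open); newtons is the grip in N (None keeps the last); returns when the fingers have stopped.
- env.dwell(seconds).
- env.inverse_kinematics(position, orientation): joint angles nearest the present ones, or None.
- vision.capture(name): name is "side" or "top" or "wrist"; returns the picture (420x560x3 uint8, red, green, blue); there is no depth.
- vision.camera_info(name): a dict with "intrinsics" (3x3 intrinsics, pixels), "extrinsics" (4x4, takes a point from camera to world coordinates). Camera axes: x right, y down, z forward; pixel columns grow to the right and rows downward; lengths in mm; the calibration is good to about 2 mm. A picture is of the moment at which its call begins: read the wrist's pose just before it. camera_info takes no time and is no camera call; for the wrist camera it gives the pose at the moment of the call.
A pose or a line that the arm cannot do raises env.IKError and nothing moves.
- workorder.finish_job(): hands the job in, once; it reports no verdict.
Readings, each from a call of its own:
- env.get_time(): time.
- env.get_joint_pos(): joint angles.
- env.get_qd(): joint speeds.
- env.get_joint_torque(): joint torques, N m.
- env.get_eef_pos(): TCP position.
- env.get_orientation(): TCP orientation.
- env.get_wrist_force(): force on the tool from outside, world axes, zero at the start.
- env.get_wrist_torque(): the same for the moment, N m.
- env.get_opening(): opening from 0.0 (shut) to 1.0 (fully open).
Only numpy, scipy, OpenCV 4.12 (cv2) and the standard library are available. Lean on these libraries where they do the work, as an engineer would, in place of code of your own. Each camera call takes 0.05 s, during which the arm holds its last target.

### The job

Twist the brass latch on top of the ring sizing unit clockwise to its stop and let go, so that it springs back and the top compartment slides open, then take the steel snap cap out of the compartment, press it straight down onto the stud of the ring stand until it clicks and is fully home, and keep pressing: the job finishes while you still hold the cap and press it down firmly, without letting go. Leave the compartment open, the gem pot in it and everything else where it is.

Things in the scene. Friction and masses are not known exactly. Their poses are not given: they have to be found in the camera images.
- unit: dark cherry ring sizing unit, fixed, 220 mm deep (its x), 320 wide (its y), 150 high: a sprung top compartment over two plain shut drawers. Origin at the centre of its underside on the bench, z up; the drawer front faces its own -x, towards the robot. The latch axis stands at x = -85 mm, y = 0. Ring clamp and loupe lie on the back half of its top.
- latch_grip (a point): grip point of the brass latch, on its vertical axis, 24 mm above the unit's top. An upright thumb bar 34 mm long, 9 thick, from 9 to 33 mm above the unit's top, on a thin stem over a plate 2 mm high, 38 across. The frame turns with the latch: the bar lies along its x, which at rest is the unit's x (front to back). Nothing else on the top within 60 mm.
- latch (a joint): turn of the latch, rad: 0 at rest, growing clockwise seen from above, to a hard stop at 1.2 (69 degrees). A spring turns it back to 0 when let go (0.04 N m at rest to 0.11 N m at the stop). From about 0.8 rad on it frees the top compartment.
- compartment (a joint): slide of the top compartment, m: 0 shut, 0.14 fully open, straight out along the unit's -x. The latch holds it shut; once freed, a damped spring slides it fully open within 2 s, and it stays open.
- compartment_front (a point): centre of the outer face of the compartment's front panel (290 mm wide, 12 thick, top edge 137 mm above the bench); axes as the unit's. Felt floor 95 mm above the bench. Behind the panel two pockets, each 115 mm wide, 98 long, with 10 mm high dividers and a 30 mm high outer wall; their middles lie 61 mm behind this face, 82.5 mm to either side.
- cap_mid (a point): centre (15 mm above its mouth) of the steel snap cap: round, 32 mm across, 30 high, flat top with two dark grooves near it, open below; z up. It stands mouth down on the felt floor of the left or right pocket, unseen until the compartment is open. Bore: lip 16 mm across at the mouth, wider inside, ceiling 24 mm above the mouth. Mass 70 to 115 g.
- stud_tip (a point): tip of the stand's stud, 110 mm above the bench, z up. The 14 mm spindle tapers over its last 11 mm to 6 mm at the tip; four spring balls 15.5 mm below the tip. The cap meets the balls with its mouth 14 mm below the tip; pushing it over them takes about 8 N, then it snaps down. Fully home its ceiling rests on the tip: mouth 24 mm, centre 9 mm below the tip.
- pot_mid (a point): centre of a loose round clear gem pot, 40 mm across, 19 high, in the pocket that the cap is not in; bystander
- cone_mid (a point): centre of the loose rose-pink glass ring cone, 60 mm across at the foot, 86 high, on the bench; bystander
- clamp_mid (a point): middle of the loose bone-handled ring clamp lying on the unit's top, about 160 mm long (its x), 28 wide, 25 high; bystander
- loupe_mid (a point): middle of the loose folded loupe on the unit's top, about 53 mm long (its x), 24 wide, 20 high; bystander
- box_mid (a point): middle of the loose closed ring box on the bench, 54 x 60 mm, 42 high; bystander
- caliper_mid (a point): middle of the beam of the loose steel caliper lying on the bench, 190 mm long (its x), 8 high; bystander
- stand: fixed ring stand; origin at the centre of its underside on the bench, z up. Silver foot 90 mm across, upright 14 mm spindle carrying a stack of steel finger-gauge rings up to 60 mm above the bench (tags reach 25 mm from the axis).
There are look-alikes about, which are no part of the job. Several things look just like the stand: the one meant starts farthest to the robot's right.

How it is judged:
By the outcome, as a careful person would: the job done as asked, in the order asked, and still so for the second after the job is handed in, while the arm keeps its last pose, push and grip.
It also fails if it takes over 61 s, if anything falls off the work surface, if the arm or the gripper's body presses on something with over 40 N, if the wrist force passes 120 N, or if a joint passes its speed limit or range.

## Working session

There is one attempt and no reset: what is moved stays moved. The work goes in short steps, each a Python script; the robot and the scene stay as the last script left them, time stands still between calls to the robot, and variables do not carry over. Pictures are saved under pics/ and viewed, and the job is handed in when it is done.

```bash
ls; mkdir -p pics; python3 - <<'E'
from station import env,eoat,vision,workorder
import cv2
print(env.get_time(),env.get_eef_pos(),env.get_orientation())
for n in ("side","top","wrist"):
    i=vision.camera_info(n); print(n,i["intrinsics"],i["extrinsics"])
    p=vision.capture(n); cv2.imwrite(f"pics/{n}0.png",p[:,:,::-1])
E
```

```text
pics
0.0 [ 197.52764409 -539.75690718  230.6921551 ] [-4.16985930e-04  8.19646196e-01 -5.72869759e-01 -4.22594583e-04]
side [[402.86347874   0.         281.19016733]
 [  0.         402.86347874 216.60898489]
 [  0.           0.           1.        ]] [[ 9.97208766e-01 -4.93698671e-02  5.60115468e-02  4.71545139e+02]
 [-7.38656197e-02 -5.42938383e-01  8.36517652e-01 -7.95344123e+02]
 [-1.08879468e-02 -8.38320064e-01 -5.45069650e-01  6.94986920e+02]
 [ 0.00000000e+00  0.00000000e+00  0.00000000e+00  1.00000000e+00]]
top [[391.52420955   0.         279.46318684]
 [  0.         391.52420955 204.22508883]
 [  0.           0.           1.        ]] [[ 2.75501728e-02 -9.94034851e-01  1.05525839e-01  4.00508279e+02]
 [-9.99619215e-01 -2.72321838e-02  4.45333887e-03  5.82265631e+01]
 [-1.55307500e-03 -1.05608347e-01 -9.94406589e-01  1.19022066e+03]
 [ 0.00000000e+00  0.00000000e+00  0.00000000e+00  1.00000000e+00]]
wrist [[292.34609661   0.         278.11192782]
 [  0.         292.34609661 209.95065383]
 [  0.           0.           1.        ]] [[ 3.44504609e-01 -9.00493597e-01 -2.65382472e-01  2.64872925e+02]
 [-9.38784361e-01 -3.30665176e-01 -9.66667679e-02 -5.14192144e+02]
 [-7.04936309e-04  2.82439061e-01 -9.59284984e-01  3.73410809e+02]
 [ 0.00000000e+00  0.00000000e+00  0.00000000e+00  1.00000000e+00]]
```

View pics/side0.png

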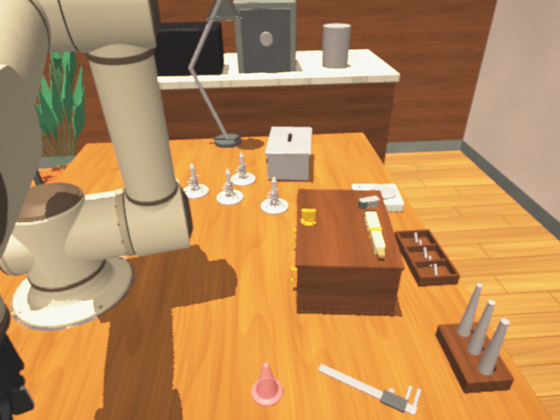

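View pics/top0.png

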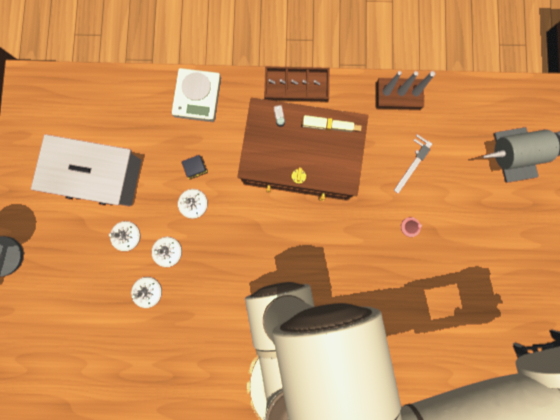

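View pics/wrist0.png

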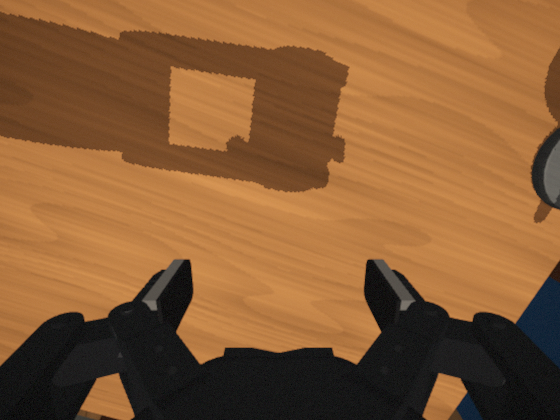

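The side view shows the unit, with the latch at about (308,217), and four stands at (275,195), (230,190), (242,168) and (195,180). In the top view the latch is at (299,176). The stands there are at (192,203), (125,236), (166,251) and (146,292), so the rightmost is (192,203). I'll zoom in and triangulate next.

```bash
cat > h.py <<'E'
import numpy as np,cv2
def ray(info,uv):
    K=info["intrinsics"];T=np.array(info["extrinsics"])
    d=T[:3,:3]@np.linalg.solve(np.array(K),np.array([uv[0],uv[1],1.]))
    return T[:3,3],d/np.linalg.norm(d)
def plane(info,uv,z):
    o,d=ray(info,uv); return o+d*(z-o[2])/d[2]
def tri(obs):
    A=np.zeros((3,3));b=np.zeros(3);rs=[ray(i,u) for i,u in obs]
    for o,d in rs:
        P=np.eye(3)-np.outer(d,d);A+=P;b+=P@o
    x=np.linalg.solve(A,b)
    return x,[np.linalg.norm((np.eye(3)-np.outer(d,d))@(x-o)) for o,d in rs]
def proj(info,X):
    T=np.linalg.inv(np.array(info["extrinsics"]));c=T[:3,:3]@np.array(X)+T[:3,3]
    p=np.array(info["intrinsics"])@c;return p[:2]/p[2]
def crop(img,x,y,w,h,s,f):
    cv2.imwrite(f,cv2.resize(img[y:y+h,x:x+w],None,fx=s,fy=s,interpolation=cv2.INTER_CUBIC))
E
python3 - <<'E'
from h import *
t=cv2.imread("pics/top0.png");s=cv2.imread("pics/side0.png")
crop(t,170,85,210,140,3.8,"pics/t_c.png"); crop(s,180,140,230,170,3.4,"pics/s_c.png")
E
```

```text
(no output)
```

View pics/t_c.png

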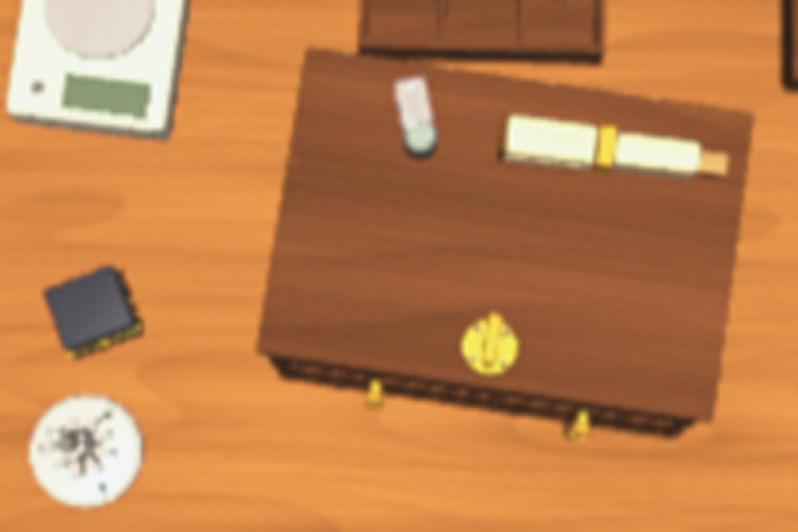

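View pics/s_c.png

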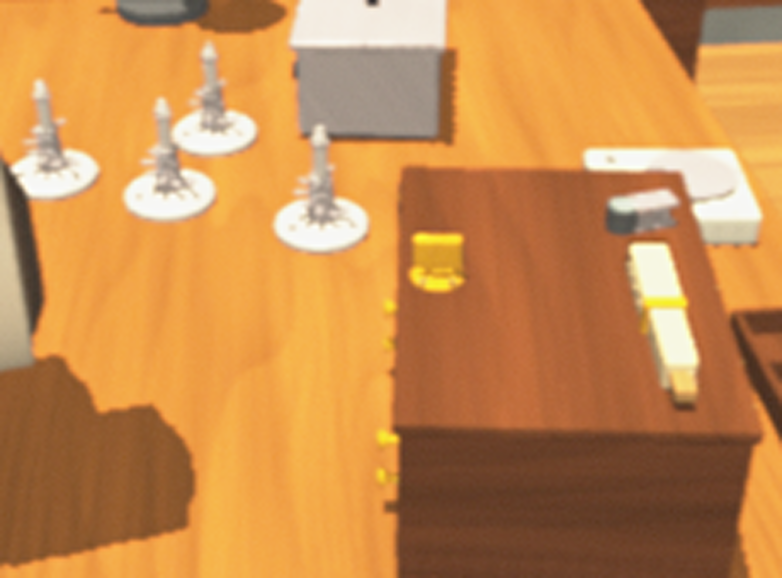

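The top crop shows the bar lying along the unit's x, with the plate centre at about crop (490,345). In the side crop the target stand's tip is at about (319,127). I'll compute rough positions from these, then get close-up wrist views.

```bash
python3 - <<'E'
from h import *
from station import env,vision
T=vision.camera_info("top");S=vision.camera_info("side")
t=cv2.imread("pics/top0.png");s=cv2.imread("pics/side0.png")
c=lambda x,y:(170+x/3.8,85+y/3.8); d=lambda x,y:(180+x/3.4,140+y/3.4)
names=["BL","BR","FR","FL"];tp=[c(309,50),c(752,113),c(712,418),c(260,350)]
P=[plane(T,u,150) for u in tp]
for n,p in zip(names,P):print(n,p.round(1))
print("yaw",[np.degrees(np.arctan2(*(b-a)[1::-1])).round(1) for a,b in [(P[3],P[0]),(P[2],P[1])]], "w",np.linalg.norm(P[0]-P[1]),np.linalg.norm(P[3]-P[2]),"d",np.linalg.norm(P[0]-P[3]),np.linalg.norm(P[1]-P[2]))
print("plate",plane(T,c(490,346),152).round(1), "side plate",plane(S,d(437,277),152).round(1))
# side corners at z150
for n,u in dict(FLs=d(401,168),FRs=d(395,432),BRs=d(758,436),BLs=d(682,172)).items(): print(n,plane(S,u,150).round(1))
def foot(img,info,x,y,w,h):
    hsv=cv2.cvtColor(img[y:y+h,x:x+w],cv2.COLOR_BGR2HSV)
    m=cv2.inRange(hsv,(0,0,150),(179,60,255))
    cs,_=cv2.findContours(m,cv2.RETR_EXTERNAL,cv2.CHAIN_APPROX_NONE)
    k=max(cs,key=cv2.contourArea);e=cv2.fitEllipse(cv2.convexHull(k)) if len(k)>5 else None
    return (e[0][0]+x,e[0][1]+y),e[1]
f,e=foot(t,T,172,185,42,38);print("foot top",f,e,plane(T,f,5).round(1))
for st in [(125,236),(166,251),(146,292)]: print(plane(T,st,5).round(1))
print("tip side on z110",plane(S,d(319,127),110).round(1))
E
```

```text
BL [802.1 148.4 150. ]
BR [ 763.8 -172.3  150. ]
FR [ 541.4 -145.   150. ]
FL [581.3 175.4 150. ]
yaw [np.float64(-7.0), np.float64(-7.0)] w 322.9672107658005 322.7756156024389 d 222.50349888791362 223.9979144895421
plate [588.2  12.6 152. ] side plate [591.8  10.4 152. ]
FLs [583.9 174.5 150. ]
FRs [ 544.4 -153.7  150. ]
BRs [ 763.3 -176.5  150. ]
BLs [808.6 146.8 150. ]
foot top (192.22891998291016, 203.34932899475098) (28.266420364379883, 28.89043617248535) [521.7 329.2   5. ]
[417.  527.2   5. ]
[375.5 400.7   5. ]
[252.9 453.2   5. ]
tip side on z110 [525.3 329.7 110. ]
```

Unit yaw is -7°, and its top measures 323x223 mm from a given 320x220. The latch is near (588,12), and the stand near (522 to 525, 329). Next I'll hover over the latch with the jaws across the bar.

```bash
cat >> h.py <<'E'
def q(deg):
    a=np.radians(deg)/2; return [0,float(np.cos(a)),float(np.sin(a)),0]
E
python3 - <<'E'
from h import *
from station import env,eoat,vision
env.movep([585,12,270],q(83))
i1=vision.camera_info("wrist");p=vision.capture("wrist");cv2.imwrite("pics/w1.png",p[:,:,::-1])
env.move_l([565,45,235],v=150)
i2=vision.camera_info("wrist");p=vision.capture("wrist");cv2.imwrite("pics/w2.png",p[:,:,::-1])
np.savez("w12.npz",k=i1["intrinsics"],e1=i1["extrinsics"],e2=i2["extrinsics"])
p=vision.capture("top");cv2.imwrite("pics/top1.png",p[:,:,::-1])
print(env.get_time(),env.get_joint_pos(),env.get_eef_pos(),env.get_orientation())
E
```

```text
3.2 [-5.74009375e-02  1.32189508e-01  1.44891355e+00 -2.15416863e-04
  1.55921534e+00 -1.50550036e+00] [565.60621407  44.35508354 235.88743322] [5.25191733e-04 7.49128316e-01 6.62424599e-01 3.76436149e-04]
```

View pics/w1.png

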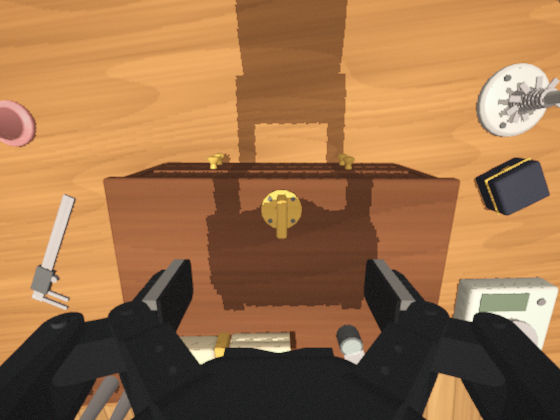

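View pics/w2.png

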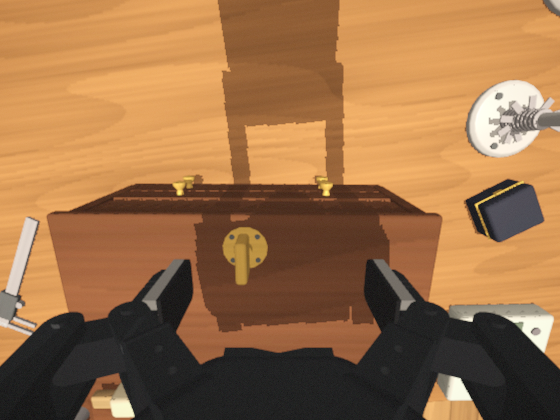

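View pics/top1.png

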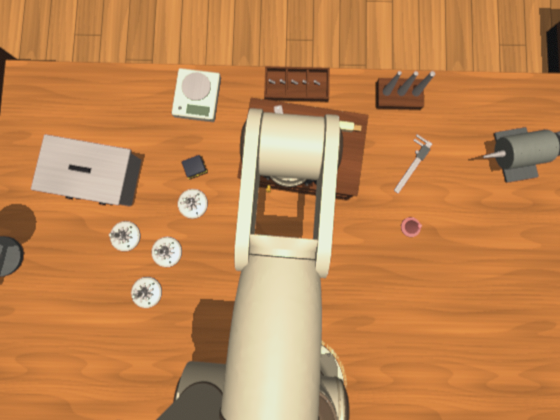

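w1 and w2 show the latch plate at about (282,209) and (245,248), with the bar pointing down the image (world +x). top1 confirms there are no stands hidden to the right. I'll triangulate the plate and bar.

```bash
python3 - <<'E'
from h import *
w1=cv2.imread("pics/w1.png");w2=cv2.imread("pics/w2.png")
a=cv2.resize(w1[170:260,240:330],None,fx=4.2,fy=4.2,interpolation=cv2.INTER_CUBIC)
b=cv2.resize(w2[210:300,200:290],None,fx=4.2,fy=4.2,interpolation=cv2.INTER_CUBIC)
cv2.imwrite("pics/latch.png",np.hstack([a,b]))
E
```

```text
(no output)
```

View pics/latch.png

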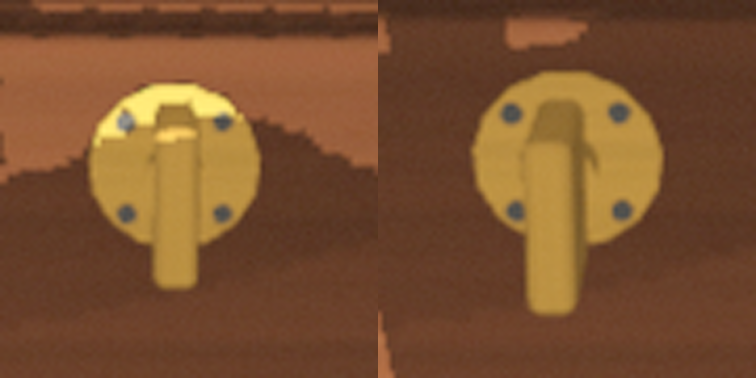

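```bash
python3 - <<'E'
from h import *
z=np.load("w12.npz");I1=dict(intrinsics=z["k"],extrinsics=z["e1"]);I2=dict(intrinsics=z["k"],extrinsics=z["e2"])
A=lambda x,y:(240+x/4.2-.4,170+y/4.2-.4);B=lambda x,y:(200+x/4.2-.4,210+y/4.2-.4)
print("plate",tri([(I1,A(174.5,167.5)),(I2,B(188.8,161.7))]),plane(I1,A(174.5,167.5),152),plane(I2,B(188.8,161.7),152))
print("bartop",tri([(I1,A(176,211)),(I2,B(173,228))]),plane(I1,A(176,211),183),plane(I2,B(173,228),183))
u,v=plane(I1,A(177,133),183),plane(I1,A(175,290),183);print("bar len/yaw",np.linalg.norm(v-u),np.degrees(np.arctan2((v-u)[1],(v-u)[0])))
u,v=plane(I2,B(550-378,140),183),plane(I2,B(552-378,314),183);print("bar len/yaw",np.linalg.norm(v-u),np.degrees(np.arctan2((v-u)[1],(v-u)[0])))
E
```

```text
plate (array([589.35463827,  14.50475341, 152.94118592]), [np.float64(0.03673323181960661), np.float64(0.03673323181979938)]) [589.66021295  14.50428583 152.        ] [589.72568735  14.31526973 152.        ]
bartop (array([590.7971365 ,  14.33646827, 178.76754852]), [np.float64(0.09206038716797695), np.float64(0.0920603871680292)]) [589.46381329  14.51808356 183.        ] [588.65261052  15.13352493 183.        ]
bar len/yaw 32.60076157647892 -7.541587704624333
bar len/yaw 33.69740913717177 -8.426470506686982
```

The plate triangulates to z = 152.9 (152 expected) and the axis to about (589.4, 14.3). The bar yaw is about -7.5°. I'll descend, grip and twist.

```bash
python3 - <<'E'
from h import *
from station import env,eoat,vision
X,Y=589.3,14.2
env.movep([X,Y,215],q(82.6)); eoat.gripper_to(0.55,30)
env.move_l([X,Y,157],v=120)
print(env.get_eef_pos(),env.get_wrist_force())
eoat.gripper_to(0.0,30)
print("op",env.get_opening(),env.get_wrist_force(),env.get_wrist_torque())
j=np.array(env.get_joint_pos())
for a in (0.6,1.1,1.2,1.23):
    k=j.copy();k[5]+=a; env.movej(list(k)); print(a,env.get_time(),np.round(env.get_joint_pos()[5]-j[5],3),np.round(env.get_wrist_torque(),3),np.round(env.get_wrist_force(),1),env.get_opening())
p=vision.capture("wrist");cv2.imwrite("pics/w3.png",p[:,:,::-1])
p=vision.capture("side");cv2.imwrite("pics/side3.png",p[:,:,::-1])
E
```

```text
[589.57686761  14.17558858 157.59813162] [0.33090375 0.5004917  0.39931768]
op 0.10004785774060614 [-1.91668171 -5.0176902   2.71800429] [-0.87491386  0.22886457  0.01779685]
0.6 5.6833 0.597 [ 0.243 -0.22  -0.091] [ 1.8  2.1 -2. ] 0.09949547142176478
1.1 6.25 1.095 [ 0.499 -0.601  0.117] [ 4.6  2.  -2.8] 0.0981462315575736
1.2 6.5 1.197 [ 0.513 -0.764  0.124] [ 4.3  3.1 -3.6] 0.1011585559624175
1.23 6.75 1.226 [ 0.412 -0.758  0.468] [ 3.9  2.3 -2.8] 0.09756526310469775
```

View pics/w3.png

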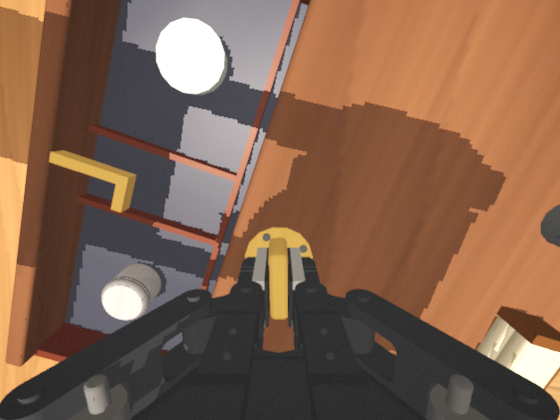

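View pics/side3.png

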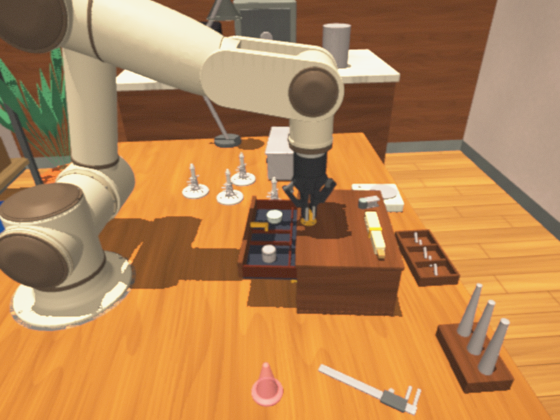

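The torque rises from 0.12 to 0.47 N m at 1.226 rad, so the latch reached its stop. The compartment has come out. The grooved cap is at w3 (130,290), in the robot's right-hand pocket, and the pot is at (190,57). Now I'll let go and look.

```bash
python3 - <<'E'
from h import *
from station import env,eoat,vision
eoat.gripper_to(0.75,30)
env.dwell(0.3)
p=env.get_eef_pos(); env.move_l([p[0],p[1],250],v=200)
env.movep([520,-50,260],q(83))
i1=vision.camera_info("wrist");p=vision.capture("wrist");cv2.imwrite("pics/w4.png",p[:,:,::-1])
env.move_l([495,-100,230],v=200)
i2=vision.camera_info("wrist");p=vision.capture("wrist");cv2.imwrite("pics/w5.png",p[:,:,::-1])
np.savez("w45.npz",k=i1["intrinsics"],e1=i1["extrinsics"],e2=i2["extrinsics"])
p=vision.capture("top");cv2.imwrite("pics/top4.png",p[:,:,::-1])
p=vision.capture("side");cv2.imwrite("pics/side4.png",p[:,:,::-1])
print(env.get_time(),env.get_eef_pos())
E
```

```text
10.2833 [495.44236964 -99.54693556 230.43880476]
```

View pics/w4.png

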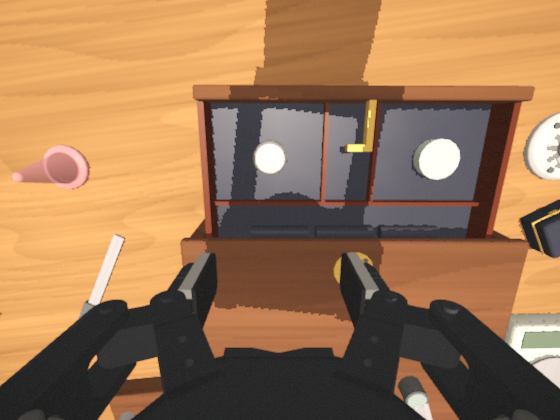

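View pics/w5.png

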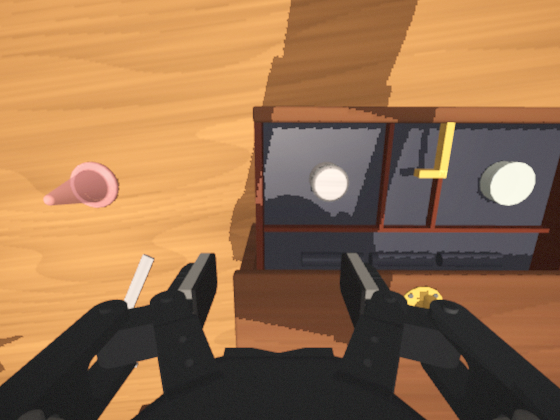

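View pics/side4.png

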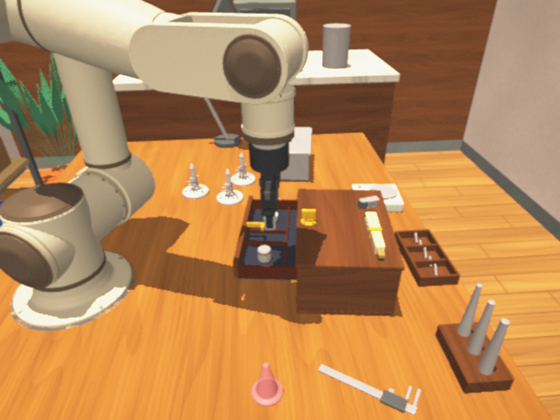

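In w4 the cap's top is at (270,157) and the larger pot at (437,159). In w5 they are at (331,183) and (507,183). The side view shows the latch back at rest. I'll fit ellipses and triangulate.

```bash
python3 - <<'E'
from h import *
z=np.load("w45.npz");I1=dict(intrinsics=z["k"],extrinsics=z["e1"]);I2=dict(intrinsics=z["k"],extrinsics=z["e2"])
def disc(f,c,r=32,th=None):
    im=cv2.imread(f);x,y=c[0]-r,c[1]-r
    g=cv2.cvtColor(im[y:y+2*r,x:x+2*r],cv2.COLOR_BGR2GRAY)
    t,m=cv2.threshold(g,th or 0,255,cv2.THRESH_BINARY|(0 if th else cv2.THRESH_OTSU))
    cs,_=cv2.findContours(m,cv2.RETR_EXTERNAL,cv2.CHAIN_APPROX_NONE);k=max(cs,key=cv2.contourArea)
    e=cv2.fitEllipse(k);return (e[0][0]+x,e[0][1]+y),e[1],t
for n,a,b,d in (("cap",(270,157),(331,183),32),("pot",(437,159),(507,183),40)):
    u,ea,t1=disc("pics/w4.png",a);v,eb,t2=disc("pics/w5.png",b)
    print(n,u,ea,t1,v,eb,t2);X,r=tri([(I1,u),(I2,v)]);print(X.round(1),r[0].round(2))
    for h in (125,114):print(h,plane(I1,u,h).round(1),plane(I2,v,h).round(1))
a=cv2.imread("pics/w4.png")[120:195,230:310];b=cv2.imread("pics/w5.png")[145:220,290:370]
cv2.imwrite("pics/cap.png",cv2.resize(np.hstack([a,b]),None,fx=5,fy=5,interpolation=cv2.INTER_CUBIC))
E
```

```text
cap (269.4784107208252, 157.50515365600586) (29.3389949798584, 31.071977615356445) 181.0 (330.123291015625, 182.9393424987793) (32.0571174621582, 33.34580993652344) 172.0
[477.7 -51.8 123.7] 0.1
125 [477.6 -51.8 125. ] [477.3 -52.  125. ]
114 [478.8 -52.3 114. ] [479.7 -50.3 114. ]
pot (439.0018196105957, 158.65292167663574) (37.39388656616211, 43.315162658691406) 177.0 (512.1435165405273, 183.2431411743164) (38.71522903442383, 48.23140335083008) 167.0
[500.2 112.3 113.6] 0.05
125 [498.2 106.2 125. ] [496.7 103.4 125. ]
114 [500.1 112.1 114. ] [500. 112. 114.]
```

View pics/cap.png

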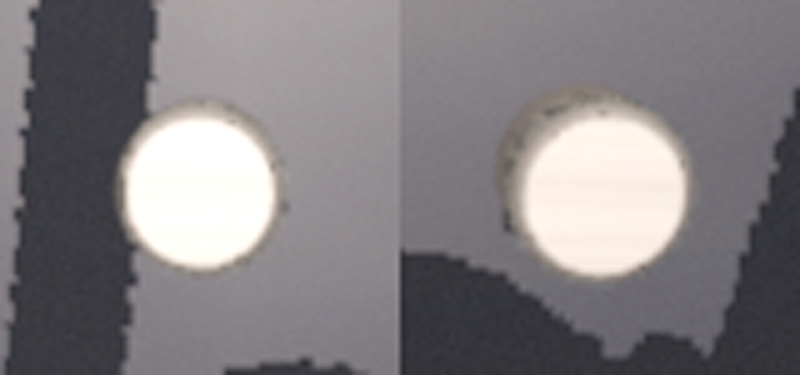

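```bash
python3 - <<'E'
from h import *
from station import env,eoat,vision
z=np.load("w45.npz");I1=dict(intrinsics=z["k"],extrinsics=z["e1"]);I2=dict(intrinsics=z["k"],extrinsics=z["e2"])
def disc(f,c,r=28,th=232):
    im=cv2.imread(f);x,y=c[0]-r,c[1]-r
    m=cv2.inRange(cv2.cvtColor(im[y:y+2*r,x:x+2*r],cv2.COLOR_BGR2GRAY),th,255)
    cs,_=cv2.findContours(m,cv2.RETR_EXTERNAL,cv2.CHAIN_APPROX_NONE);k=max(cs,key=cv2.contourArea)
    e=cv2.fitEllipse(k);return (e[0][0]+x,e[0][1]+y),e[1]
u,ea=disc("pics/w4.png",(270,157));v,eb=disc("pics/w5.png",(331,183));print(u,ea,v,eb)
X,r=tri([(I1,u),(I2,v)]);print(X,r[0],plane(I1,u,125),plane(I2,v,125))
assert abs(X[2]-125)<4
P=(plane(I1,u,125)+plane(I2,v,125))/2;x,y=P[:2];print("cap",P)
eoat.gripper_to(0.65,90)
env.movep([x,y,180],q(82.7))
env.move_l([x,y,95],v=110)
print("down",env.get_eef_pos(),np.round(env.get_wrist_force(),1),env.get_time())
eoat.gripper_to(0.0,100)
print("grip",env.get_opening(),np.round(env.get_wrist_force(),1),env.get_eef_pos(),env.get_time())
i=vision.camera_info("wrist");p=vision.capture("wrist");cv2.imwrite("pics/w6.png",p[:,:,::-1])
np.savez("w6.npz",k=i["intrinsics"],e=i["extrinsics"])
E
```

```text
(269.5506992340088, 157.8442039489746) (27.935453414916992, 28.485265731811523) (330.33519554138184, 183.53220748901367) (28.690372467041016, 30.287738800048828)
[477.95798687 -51.78825684 124.5856438 ] 0.03226355983713172 [477.94176884 -51.78689487 125.        ] [477.83776711 -51.83741082 125.        ]
cap [477.88976798 -51.81215284 125.        ]
down [478.30538062 -51.9975872   95.68821683] [-0.  -0.2  0.1] 11.85
grip 0.34490444970929357 [ 0.3 -0.   6.8] [478.47862768 -51.94618312  96.01792644] 12.2083
```

View pics/w6.png

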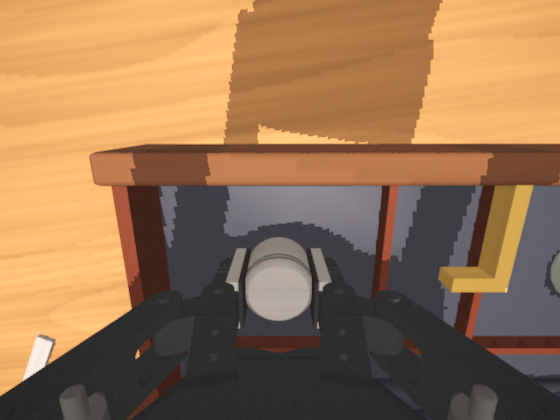

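The cap is held centred between the pads, with its top disc at about w6 (278,288). I'll lift it and look at the stand from two wrist positions.

```bash
python3 - <<'E'
from h import *
from station import env,eoat,vision
p=env.get_eef_pos()
z=np.load("w6.npz");print("cap top in grip",plane(dict(intrinsics=z["k"],extrinsics=z["e"]),(278.5,288),125),"tcp",p)
env.move_l([p[0],p[1],245],v=150)
print(np.round(env.get_wrist_force(),2),env.get_opening())
env.movep([570,325,245],q(82.7))
env.dwell(0.2)
i1=vision.camera_info("wrist");p=vision.capture("wrist");cv2.imwrite("pics/w7.png",p[:,:,::-1])
env.move_l([545,350,225],v=150);env.dwell(0.2)
i2=vision.camera_info("wrist");p=vision.capture("wrist");cv2.imwrite("pics/w8.png",p[:,:,::-1])
np.savez("w78.npz",k=i1["intrinsics"],e1=i1["extrinsics"],e2=i2["extrinsics"])
p=vision.capture("side");cv2.imwrite("pics/side8.png",p[:,:,::-1])
print(env.get_time(),env.get_eef_pos(),np.round(env.get_wrist_force(),2))
E
```

```text
cap top in grip [475.58516714 -50.39318349 125.        ] tcp [478.46453304 -51.9600813   96.01457133]
[-0.23  0.79 -0.13] 0.3472573962456728
15.8167 [545.3692729  349.72639863 225.24678264] [ 0.54  0.69 -0.9 ]
```

View pics/w7.png

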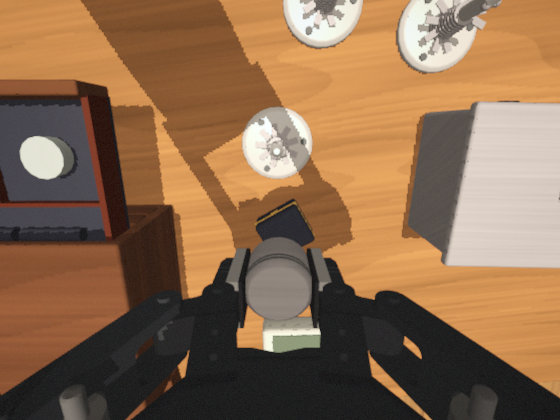

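View pics/w8.png

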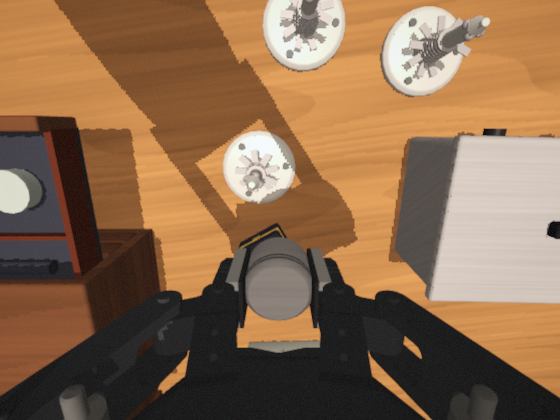

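View pics/side8.png

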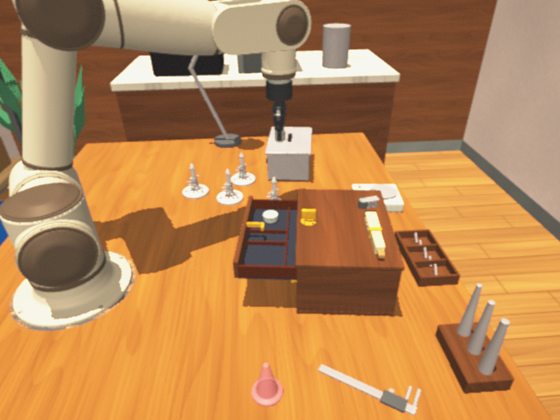

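The tip of the target stud is near w7 (276,151) and w8 (255,178), next to the ring box. The side view shows the pot still in its pocket. I'll zoom in for exact pixels.

```bash
python3 - <<'E'
from h import *
a=cv2.imread("pics/w7.png");b=cv2.imread("pics/w8.png")
r=lambda im,x,y:cv2.resize(im[y:y+60,x:x+80],None,fx=5,fy=5,interpolation=cv2.INTER_CUBIC)
A=np.hstack([r(a,237,115),r(b,215,145)]);cv2.imwrite("pics/tips.png",A)
r=lambda im,x,y:cv2.resize(im[y:y+100,x:x+100],None,fx=4,fy=4,interpolation=cv2.INTER_CUBIC)
cv2.imwrite("pics/caps.png",np.hstack([r(a,230,230),r(cv2.imread("pics/w6.png"),230,230)]))
E
```

```text
(no output)
```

View pics/tips.png

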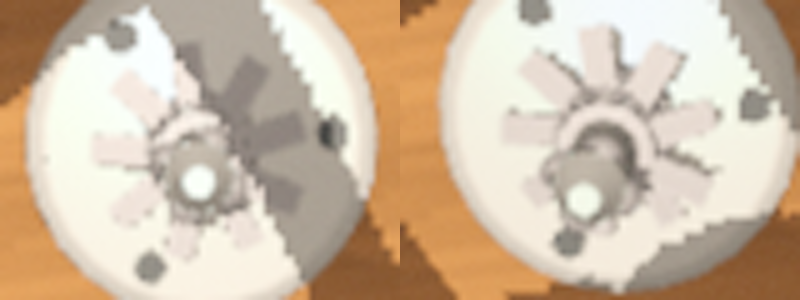

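View pics/caps.png

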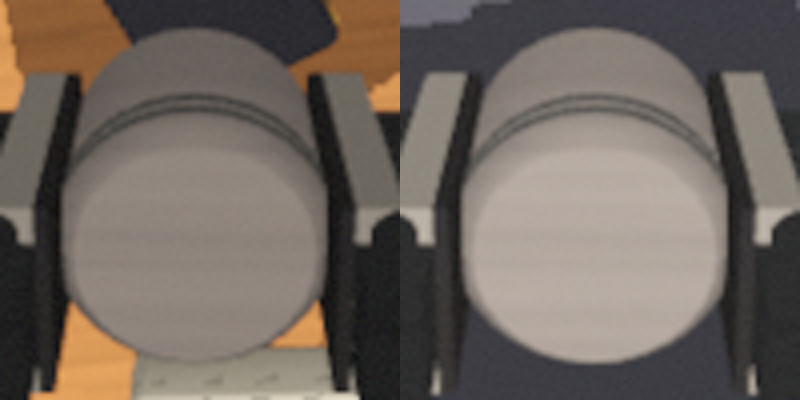

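```bash
python3 - <<'E'
from h import *
from station import env,vision
z=np.load("w78.npz");I1=dict(intrinsics=z["k"],extrinsics=z["e1"]);I2=dict(intrinsics=z["k"],extrinsics=z["e2"])
u=(237+198/5-.4,115+182/5-.4);v=(215+183/5-.4,145+202/5-.4)
print("tip",tri([(I1,u),(I2,v)]),plane(I1,u,110),plane(I2,v,110))
fu=(237+(28+377)/10-.4,0)
def foot(f,x,y,w,h):
    im=cv2.imread(f)[y:y+h,x:x+w];m=cv2.inRange(cv2.cvtColor(im,cv2.COLOR_BGR2HSV),(0,0,90),(179,60,255))
    m=cv2.morphologyEx(m,cv2.MORPH_OPEN,np.ones((3,3)));cs,_=cv2.findContours(m,cv2.RETR_EXTERNAL,cv2.CHAIN_APPROX_NONE);k=max(cs,key=cv2.contourArea)
    e=cv2.fitEllipse(cv2.convexHull(k));return (e[0][0]+x,e[0][1]+y),e[1]
for f,I,a in (("pics/w7.png",I1,(235,100,90,85)),("pics/w8.png",I2,(215,122,90,90))):
    c,e=foot(f,*a);print("foot",c,e,plane(I,c,4))
w=np.load("w6.npz");I=dict(intrinsics=w["k"],extrinsics=w["e"]);P=plane(I,(278.4,292.0),125)
print("cap in grip",P); d=P[:2]-np.array([478.48,-51.95]);a=np.radians(82.7);print("offset tool x,y",d@[np.cos(a),np.sin(a)],d@[np.sin(a),-np.cos(a)])
for t in (I1,I2):print(proj(t,[523,329,110]))
E
```

```text
tip (array([522.85664737, 329.39620395, 112.04027178]), [np.float64(0.07309987408034638), np.float64(0.07309987408040367)]) [522.9856365  329.30775604 110.        ] [523.30160941 329.20598823 110.        ]
foot (276.7504119873047, 142.36017990112305) (69.80813598632812, 71.37189483642578) [521.61949498 329.54691076   4.        ]
foot (258.5958023071289, 166.42053985595703) (71.35749816894531, 72.51183319091797) [521.67032202 329.32912455   4.        ]
cap in grip [477.56955506 -50.68925602 125.        ]
offset tool x,y 1.134839616300667 -1.0632612154088055
[275.87587224 151.0580709 ]
[250.92180308 184.70091237]
```

The tip triangulates to (523.0, 329.3, 112), close to the expected 110. The gripped cap reads 1.1 mm off along the jaw axis, where it must be centred, so the wrist camera has a small bias. A second look with the wrist turned 180° will cancel it.

```bash
python3 - <<'E'
from h import *
from station import env,eoat,vision
print(env.inverse_kinematics([476,333,245],q(-97.3)))
env.movep([476,333,240],q(-97.3))
env.dwell(0.2)
i1=vision.camera_info("wrist");p=vision.capture("wrist");cv2.imwrite("pics/w9.png",p[:,:,::-1])
np.savez("w9.npz",k=i1["intrinsics"],e=i1["extrinsics"])
print(env.get_time(),env.get_eef_pos(),env.get_joint_pos(),np.round(env.get_wrist_force(),2))
u=proj(i1,[522.9,328.5,110]);print(u)
x,y=int(u[0]),int(u[1]);crop(cv2.cvtColor(p,cv2.COLOR_RGB2BGR),x-40,y-30,80,60,8,"pics/tip9.png");print(x,y)
E
```

```text
[ 4.77851055e-01  1.58741219e-01  1.40043808e+00 -4.44089210e-16
  1.58241335e+00  2.17605642e+00]
18.85 [476.01623847 333.0034366  239.98819151] [ 4.77845049e-01  1.60171624e-01  1.40881499e+00 -2.96842566e-06
  1.57259613e+00  2.17591796e+00] [ 0.03  0.31 -1.39]
[277.48343921 151.66754533]
277 151
```

View pics/w9.png

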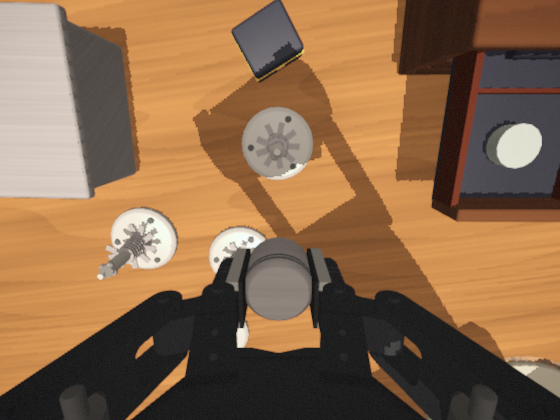

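View pics/tip9.png

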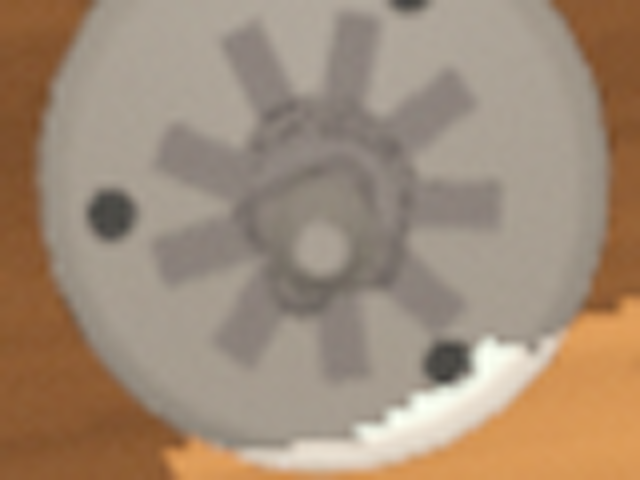

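```bash
python3 - <<'E'
from h import *
w=np.load("w9.npz");I=dict(intrinsics=w["k"],extrinsics=w["e"])
print(plane(I,(237+40-.4,121+250/8-.4),110))
print("foot",plane(I,(277,143.5),4), "cap", plane(I,(278.4,292.0),240+30))
E
```

```text
[522.83855074 329.32574106 110.        ]
foot [523.64788314 329.24366137   4.        ] cap [477.07053738 333.60826584 270.        ]
```

Both orientations agree on the tip: (522.8, 329.3) and (523.1, 329.3). I'll move over it, enter the taper and watch the forces.

```bash
python3 - <<'E'
from h import *
from station import env,eoat,vision
def st(n):print(n,round(env.get_time(),2),np.round(env.get_eef_pos(),2),np.round(env.get_wrist_force(),2),np.round(env.get_wrist_torque(),2),round(env.get_opening(),3))
eoat.gripper_to(0.0,110)
X,Y=522.3,329.4
env.movep([X,Y,160],q(-97.3));env.dwell(.2);st("above")
env.move_l([X,Y,118],v=80);env.dwell(.2);st("118")
p=vision.capture("side");cv2.imwrite("pics/side10.png",p[:,:,::-1])
for z in (110,105,101):
    env.move_l([X,Y,z],v=30);env.dwell(.1);st(z)
    if env.get_wrist_force()[2]>6:break
p=vision.capture("side");cv2.imwrite("pics/side11.png",p[:,:,::-1])
a=cv2.imread("pics/side10.png")[120:220,220:330];b=p[120:220,220:330,::-1]
cv2.imwrite("pics/s1011.png",cv2.resize(np.hstack([a,b]),None,fx=3.6,fy=3.6,interpolation=cv2.INTER_CUBIC))
E
```

```text
above 19.73 [522.37 329.91 161.97] [ 0.66 -0.01 -0.  ] [ 0.01 -0.02  0.03] 0.342
118 20.6 [522.52 329.48 118.5 ] [ 0.33  0.3  -0.69] [-0.03 -0.05  0.05] 0.346
110 21.17 [522.33 329.42 110.03] [-0.29 -0.57  0.66] [ 0.01 -0.07 -0.01] 0.344
105 21.58 [522.3  329.41 104.99] [-0.29  0.62 -1.48] [ 0.02 -0.07  0.01] 0.35
101 21.97 [522.29 329.4  101.  ] [-0.68  0.51 -0.63] [ 0.05 -0.03 -0.  ] 0.348
```

View pics/s1011.png

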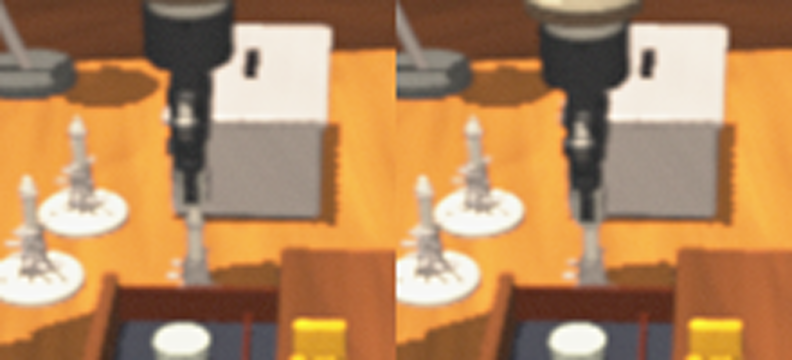

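The cap sits over the spindle with no side force. Now I'll press in small steps.

```bash
python3 - <<'E'
from h import *
from station import env,eoat,vision
X,Y=522.3,329.4
for z in np.arange(99,83,-1.0):
    env.move_l([X,Y,float(z)],v=20);env.dwell(.08)
    f=env.get_wrist_force();p=env.get_eef_pos()
    print(z,round(env.get_time(),2),np.round(p,2),np.round(f,2),round(env.get_opening(),3))
    if f[2]>18 or np.hypot(f[0],f[1])>15:break
E
```

```text
99.0 22.35 [522.29 329.42  98.97] [-0.6  -0.18 -1.06] 0.346
98.0 22.68 [522.32 329.37  98.01] [ 0.75 -0.26 -0.7 ] 0.342
97.0 23.02 [522.53 329.24  97.14] [ 2.1  -2.98  2.19] 0.342
96.0 23.35 [522.6  329.31  96.25] [ 2.98 -3.54  5.04] 0.346
95.0 23.68 [522.53 329.28  95.1 ] [ 4.04 -3.5   4.2 ] 0.34
94.0 24.02 [522.46 329.18  93.98] [ 3.55 -4.72  3.17] 0.343
93.0 24.35 [522.36 329.17  92.66] [ 4.72 -3.87 -1.06] 0.341
92.0 24.68 [522.27 329.1   91.31] [ 5.44 -2.49 -4.05] 0.345
91.0 25.02 [522.22 329.07  90.08] [ 6.77 -3.97 -6.41] 0.344
90.0 25.35 [522.14 329.03  88.94] [ 6.06 -3.28 -8.2 ] 0.344
89.0 25.68 [522.19 329.09  88.26] [ 4.14 -2.85 -3.9 ] 0.344
88.0 26.02 [522.27 329.21  87.52] [ 4.31 -3.46 -0.95] 0.343
87.0 26.35 [522.37 329.3   87.01] [ 3.16 -4.12  2.78] 0.346
86.0 26.68 [522.47 329.34  86.81] [-0.34 -6.75 12.65] 0.345
85.0 27.02 [522.6  329.4   86.57] [-3.41 -8.44 21.08] 0.34
```

The force peaked at the balls, turned to a downward pull as the cap snapped over, then rose steeply at TCP z ≈ 86.8 (about 87 expected). I'll trim the side force, press to about 28 N and check visually.

```bash
python3 - <<'E'
from h import *
from station import env,eoat,vision
env.move_l([522.2,328.9,84.2],v=20);env.dwell(.4)
for _ in range(3):
    env.dwell(.2);print(round(env.get_time(),2),np.round(env.get_eef_pos(),2),np.round(env.get_wrist_force(),2),np.round(env.get_wrist_torque(),2),round(env.get_opening(),3))
for n in ("wrist","side","top"):
    p=vision.capture(n);cv2.imwrite(f"pics/{n}12.png",p[:,:,::-1])
    if n=="side":crop(cv2.cvtColor(p,cv2.COLOR_RGB2BGR),210,140,140,105,5.6,"pics/side12c.png")
i=vision.camera_info("wrist");P=env.get_eef_pos();print(plane(i,(278.4,292),P[2]+29))
E
```

```text
27.87 [522.65 329.39  86.46] [-5.48 -5.77 27.07] [-0.76  0.73 -0.  ] 0.343
28.07 [522.64 329.36  86.45] [-4.84 -4.81 26.98] [-0.8   0.74 -0.  ] 0.347
28.27 [522.66 329.37  86.46] [-4.72 -5.35 28.06] [-0.86  0.77  0.01] 0.344
[522.99747864 330.01772347 115.4452578 ]
```

View pics/wrist12.png

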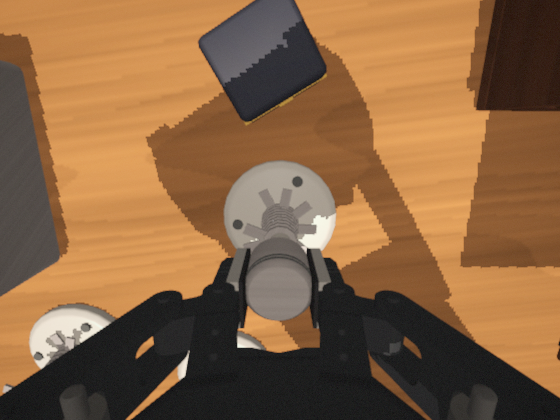

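View pics/side12c.png

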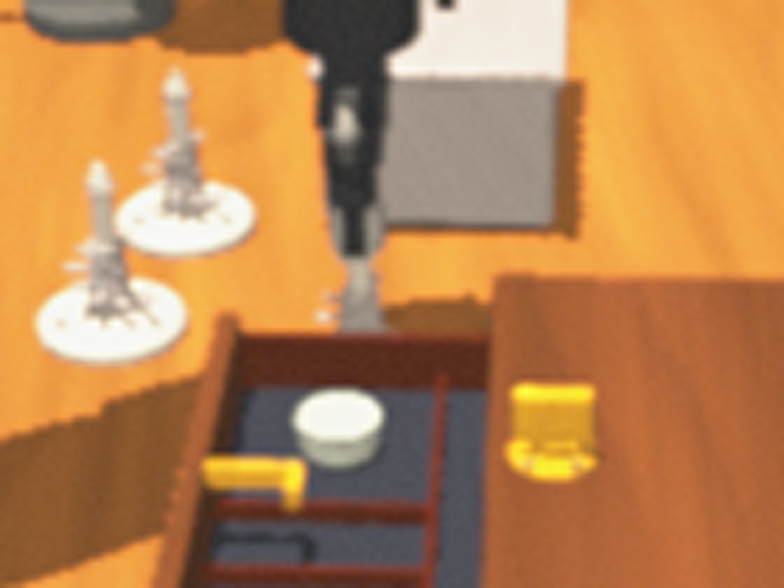

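View pics/top12.png

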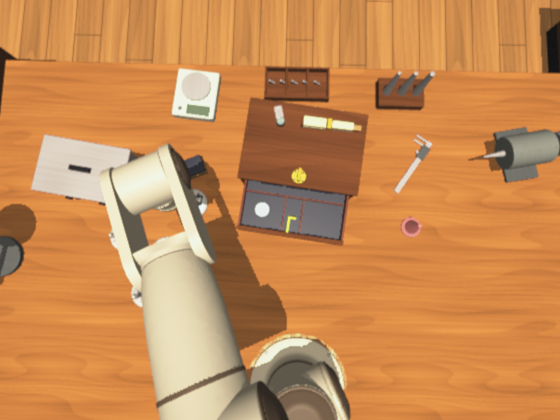

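The cap looks seated, has not slipped in the grip, and is under a steady push of about 28 N. The compartment is open with the pot in it, and everything else is where it was. I'll hand in now.

```bash
python3 - <<'E'
from station import env,workorder
print(workorder.finish_job(), env.get_time(), env.get_wrist_force(), env.get_eef_pos())
E
```

```text
the job is handed in; nothing more can be done
the job is handed in; nothing more can be done
```

The job is done and handed in at about 28.5 s of the 61 s allowed, with the cap on the stud and still held under load.

**What I did:**
- **Latch:** I twisted it clockwise to its stop; wrist torque rose sharply at 1.23 rad of wrist turn. After I let go it sprang back and the compartment opened.
- **Cap:** I took it from the robot's right-hand pocket and pressed it onto the stud of the rightmost stand.

**Last checks:**
- **Seating:** upward force built to about 5 N at the balls, then turned into a downward pull as the cap snapped over. It rose steeply at TCP z ≈ 86.8 mm, where fully home should be about 87.
- **Push:** steady at about 27–28 N down when I handed in, with 110 N grip. The cap sat in the same place in the wrist picture as before pressing, so I saw no slip.
- **Scene:** pictures showed the compartment open, the pot in its pocket, the latch at rest and the bystanders apparently where they started.

**What disagreed:**
- The measured stud tip height was 112 mm against the stated 110.
- The 5 N I saw at the balls is below the stated 8 N; I read the force only once per 1 mm step, so I may have missed the peak.
- A side force of about 7 N stayed on the cap while pressing.

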